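# Click the battery-box lid shut

### The arm

A 7-joint arm with a two-finger parallel gripper is mounted at the origin on the work surface. World frame = base frame: x ahead of the robot, y to its left, z up, the work surface at z = 0. Lengths are in m, angles in degrees, forces in N, time in s.
With the tool pointing down it reaches from about 0.425 to 0.875 m from the base axis. Payload 4.7 kg.
Tool frame: the origin (TCP) lies between the finger pads; the fingertips stand 22 mm ahead of it and the grasp point (between the pads) lies 3 mm ahead of it; z points along the fingers, y is the line along which they close (so a half turn about z gives the same grasp; the last joint's range is limited). The gripper opens to 87 mm and grips with 3 to 60 N. Pads are 19 mm wide; open, the fingers measure 117 mm over their backs; the gripper's body (75 mm by 190 mm) begins 51 mm behind the grasp point.
Start: joints at [-71.499, 18.392, -4.016, 83.108, 1.295, 78.541, -3.26], TCP at [0.198, 0.619, 0.245] pointing down, gripper open.
Joint ranges: [-163.93, 163.93], [-17.29, 119.83], [-79.2, 71.16], [3.27, 140.29], [-89.18, 269.18], [5.43, 117.66], [-154.24, 154.24]. Speed limits (degrees/s): [147.25, 147.25, 180, 180, 180, 180, 180].

### API

Orientations are given as [roll, pitch, yaw] about the fixed x, y, z axes, in that order (R = Rz(yaw) Ry(pitch) Rx(roll)).
In Python, from cell import env gives the robot as it stands.
- The arm moves only by the tool drive_tool, never from a script. Its argument "moves" is a list of rows, each a list of 3 entries, a list of its own where there are three numbers: the shift along the tool's x, y, z in mm, then the turn, a rotation vector about the tool's x, y, z in rad, then the closure, from 0 (fully open) to 1 (shut). In form: [[[x, y, z], [wx, wy, wz], jaw], ...]. A call has 1 to 12 rows; each row shifts and turns the commanded pose from where the row before left it, along the tool's axes as they then stand; what a row does not reach is not made up. A row lasts 1/12 s, in which the tool goes at most 41.7 mm and 7.16 degrees, less where a joint would pass 70% of its speed; a pose out of reach is approached as far as the arm can. A call with a gripper value outside its range is refused whole. The fingers move at their own pace and stop on an object; "newtons" is the grip in N (left out, the last holds). Time passes only in rows, so rows that do not move let the fingers close. It gives the time, the measured TCP pose, the force, the opening and the grip force at its end, in the units of the state.
- env.get_obs(): the state, without advancing time (a new reading comes with each control period).
- env.read_camera(name): name is "scene" or "top" or "wrist"; returns (picture, depth): 400x640x3 uint8, blue, green, red; 400x640 float32, m along the optical axis (not along the pixel's ray), 0 where there is no reading.
- env.get_calibration(name): a dict with "fx", "fy", "cx", "cy" (pixels), "T" (4x4, takes a point from camera to world coordinates). Camera axes: x right, y down, z forward; pixel columns grow to the right and rows downward; lengths in m; the calibration is good to about 2 mm. The wrist camera is an equidistant fisheye: a pixel r from the principal point sees the ray r / f radians off the axis. A picture is of the moment at which its call begins: read the wrist's pose just before it. get_calibration takes no time and is no camera call; for the wrist camera it gives the pose at the moment of the call.
- env.sign_off(): hands the job in; it is judged then, once.
The state is a dict: "time_s": time; "qpos": joint angles; "joint_velocities": joint speeds; "effort": joint torques, N m; "tool_pos": TCP position; "tool_rot": TCP orientation; "force": force on the tool from outside, world axes, zero at the start; "wrist_torque": the same for the moment, N m; "grip_width": finger opening in m; "grasp_force": force on a finger pad.
Only numpy, scipy, OpenCV 4.12 (cv2) and the standard library are available. Lean on these libraries where they do the work, as an engineer would, in place of code of your own. Each camera call takes 0.05 s, during which the arm holds its last target. There are 200 camera calls.

### The job

The lid of the spare-battery box on the turntable is only laid on: the four clips around its rim are still standing up. Press the clips down one after another until all four have clicked shut and lie flat, leaving the box standing where it is on the turntable. Do not lift the box, swing the turntable round or disturb anything else.

Things in the scene. Friction and masses are not known exactly. Their poses are not given: they have to be found in the camera images.
- box: spare-battery box: square grey plastic box, white clip-down lid, 135 x 135 x 56 mm, 0.5 kg, loose in the middle of the turntable, any yaw. Origin: centre of its underside; z up. Lid: fixed 70 mm square middle and four fixed 31 mm corners, tops 56 mm above the origin; between the corners four clips, flaps 69 x 32 mm hinged on the middle's edges. Clips 0, 1, 2, 3 are on the box's +x, +y, -x, -y sides
- clip0 (a joint): clip 0 of the lid, angle in rad: 0 = standing up fully, 18 degrees (outer edge 10 mm high), 0.32 = shut flat, level with the lid's middle. It starts between 0 and 0.1. It is stiff: it moves only while pressed with about 8 N or more on its pad, straight down, and stays wherever it is left, so it must be pressed all the way until it meets its stop and is flat; it counts as clicked shut within the last 2 mm at its outer edge.
- clip1 (a joint): clip 1 of the lid, angle in rad: 0 = standing up fully, 18 degrees (outer edge 10 mm high), 0.32 = shut flat, level with the lid's middle. It starts between 0 and 0.1. It is stiff: it moves only while pressed with about 8 N or more on its pad, straight down, and stays wherever it is left, so it must be pressed all the way until it meets its stop and is flat; it counts as clicked shut within the last 2 mm at its outer edge.
- clip2 (a joint): clip 2 of the lid, angle in rad: 0 = standing up fully, 18 degrees (outer edge 10 mm high), 0.32 = shut flat, level with the lid's middle. It starts between 0 and 0.1. It is stiff: it moves only while pressed with about 8 N or more on its pad, straight down, and stays wherever it is left, so it must be pressed all the way until it meets its stop and is flat; it counts as clicked shut within the last 2 mm at its outer edge.
- clip3 (a joint): clip 3 of the lid, angle in rad: 0 = standing up fully, 18 degrees (outer edge 10 mm high), 0.32 = shut flat, level with the lid's middle. It starts between 0 and 0.1. It is stiff: it moves only while pressed with about 8 N or more on its pad, straight down, and stays wherever it is left, so it must be pressed all the way until it meets its stop and is flat; it counts as clicked shut within the last 2 mm at its outer edge.
- clip0_pad (a point): the spot to press on top of clip 0, 22 mm out from its hinge, midway along the clip; moves with it. Open it stands 5 to 7 mm higher than when shut; shut it lies 56 mm above the box's origin, 57 mm out from the box's axis towards the box's +x
- clip1_pad (a point): the spot to press on top of clip 1, 22 mm out from its hinge, midway along the clip; moves with it. Open it stands 5 to 7 mm higher than when shut; shut it lies 56 mm above the box's origin, 57 mm out from the box's axis towards the box's +y
- clip2_pad (a point): the spot to press on top of clip 2, 22 mm out from its hinge, midway along the clip; moves with it. Open it stands 5 to 7 mm higher than when shut; shut it lies 56 mm above the box's origin, 57 mm out from the box's axis towards the box's -x
- clip3_pad (a point): the spot to press on top of clip 3, 22 mm out from its hinge, midway along the clip; moves with it. Open it stands 5 to 7 mm higher than when shut; shut it lies 56 mm above the box's origin, 57 mm out from the box's axis towards the box's -y
- platter (a joint): turning angle of the turntable's platter, rad, 0 at the start. The platter is a smoked plastic disc 420 mm across with its top 30 mm above the sideboard; it turns with slight friction if pushed sideways
- black_remote: chunky black universal remote, 185 x 54 x 28 mm, lying on the turntable; origin: centre of its underside; y is its length. To be left alone
- slim_remote: slim silver remote, 145 x 34 x 12 mm, lying on the turntable; origin: centre of its underside; y is its length. To be left alone
- dish: tiny white ceramic dish, 44 mm across, 20 mm high, on the turntable; origin: centre of its underside. To be left alone
- carafe: empty glass carafe, 100 mm across, 255 mm tall, on the marble to the robot's left; origin: centre of its underside. To be left alone
- ring_box: wooden ring box, 58 x 58 x 50 mm, on the marble to the robot's right; origin: centre of its underside. To be left alone
- coasters: stack of round coasters, 96 mm across, 25 mm high, on the marble to the robot's left; origin: centre of its underside. To be left alone
- candle: white ceramic candle pot, 76 mm across, 70 mm high, on the marble to the robot's right; origin: centre of its underside. To be left alone
Things that resemble listed ones, but are neither listed nor needed, are in the scene too. What is meant by the box is not yellow, and is the larger of those in its own colour.

How it is judged (in metres and radians):
At the end, for the whole second after the job is handed in: All four clips are shut (each joint above 0.25 of 0.32 rad), and the box rests level (within 0.05 rad) within 25 mm of where it stood, the turntable turned less than 0.2 rad (value of joint each of clip0, clip1, clip2, clip3 above 0.25 rad and distance of box from where it was at the start of the episode below 0.025 m and angle between box's own z axis and vertical below 0.05 rad and linear speed of box below 0.02 m/s and value of joint platter between -0.2 and 0.2 rad); the robot touches nothing.
It fails at once if the box is lifted more than 12 mm off the turntable or tipped more than 0.2 rad (height (world z) of box above 0.042 m or angle between box's own z axis and vertical above 0.2 rad).
It fails at once if the box is pushed more than 40 mm along (distance of box from where it was at the start of the episode above 0.04 m).
It fails at once if the turntable is swung more than 0.35 rad (value of joint platter above 0.35 rad or value of joint platter below -0.35 rad).
It fails at once if another thing is disturbed: one on the marble moves more than 30 mm or the carafe tips more than 0.3 rad, or one on the turntable moves more than 60 mm or rises more than 15 mm (distance of any of black_remote, slim_remote, dish from where it was at the start of the episode above 0.06 m or distance of any of carafe, ring_box, coasters, candle from where it was at the start of the episode above 0.03 m or height (world z) of any of black_remote, slim_remote, dish above 0.045 m or angle between carafe's own z axis and vertical above 0.3 rad).
It also fails if it takes over 48 s, if anything falls off the work surface, if the arm or the gripper's body presses on something with over 40 N, if the wrist force passes 120 N, or if a joint passes its speed limit or range.

## Working session

There is one attempt and no reset: what is moved stays moved. The work goes in short steps, Python scripts to look and compute and a tool call to move; the robot and the scene stay as the last step left them, time stands still between calls to the robot, and variables do not carry over. Pictures are saved under pics/ and viewed, at most 10 in all, crops included, and the job is handed in when it is done.

Besides the shell and the picture viewer there is one more tool, called after ">>>" in YAML: its name, and indented under it one key for each argument. drive_tool: Moves the arm, as the interface text tells. Its arguments: {"type":"object","properties":{"moves":{"type":"array"},"newtons":{"type":"number"}},"required":["moves"]}

```bash
mkdir -p pics; python3 - <<'E'
from cell import env
import cv2
for n in("scene","top"):
    p,d=env.read_camera(n); cv2.imwrite(f"pics/{n}0.png",p)
    import numpy as np; np.savez(f"{n}0.npz",p=p,d=d,**env.get_calibration(n))
o=env.get_obs(); print(o["time_s"],o["tool_pos"],o["tool_rot"],o["force"])
E
```

```text
0.1 [0.1974564  0.61880592 0.24355435] [-1.79900804e+02  6.41850449e-03  1.62309067e+02] [-0.18657741 -0.38838357  0.09997134]
```

View pics/top0.png

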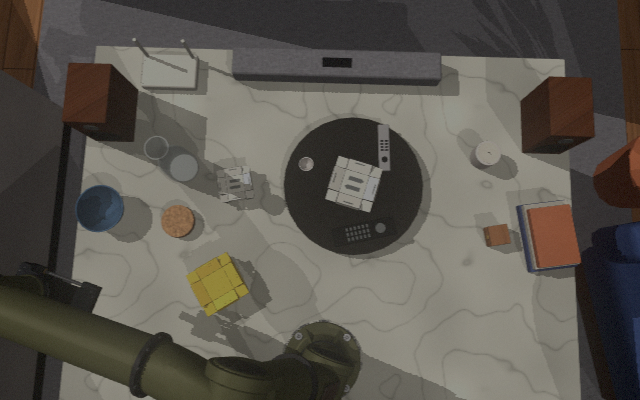

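View pics/scene0.png

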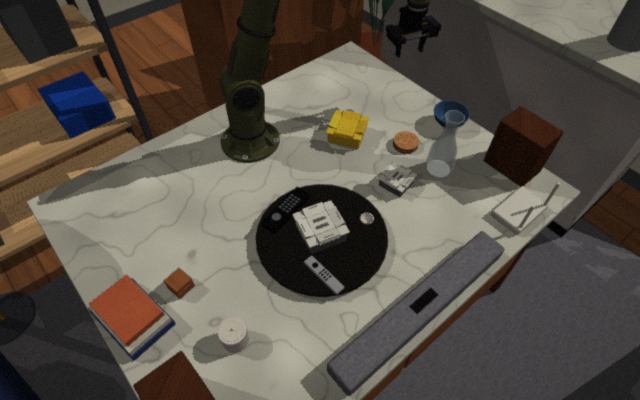

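Three boxes could be taken for it in the top view: the grey one on the turntable (354,184), a smaller grey one (235,184) and a yellow one (218,284). The turntable one fits the description. I'll check it in a close crop and measure it.

```bash
cat > h.py <<'E'
import numpy as np
def load(n): return np.load(n)
def pt(z,u,v,d=None):
    d=z["d"][int(round(v)),int(round(u))] if d is None else d
    return (z["T"]@[(u-z["cx"])/z["fx"]*d,(v-z["cy"])/z["fy"]*d,d,1])[:3]
E
python3 - <<'E'
from h import *; import cv2
z=load("top0.npz"); c=z["p"][144:224,300:410]; cv2.imwrite("pics/crop.png",cv2.convertScaleAbs(cv2.resize(c,None,fx=7,fy=7,interpolation=cv2.INTER_CUBIC),alpha=1.2))
v,u=np.mgrid[144:224,300:410]; d=z["d"][144:224,300:410]
P=np.stack([(u-z["cx"])/z["fx"]*d,(v-z["cy"])/z["fy"]*d,d,np.ones_like(d)],-1)@z["T"].T
m=((P[...,2]>.072)&(P[...,2]<.11)).astype(np.uint8)
n,l,s,_=cv2.connectedComponentsWithStats(m); k=1+s[1:,4].argmax()
q=P[l==k]; print(len(q),np.percentile(q[:,2],[1,10,50,90,99]))
print(cv2.minAreaRect((q[:,:2]*1000).astype(np.float32)), q.mean(0), z["T"][:3,3])
E
```

```text
2191 [0.07915239 0.0835454  0.08846354 0.0943808  0.09903789]
((508.13446044921875, -80.75199890136719), (139.37472534179688, 138.9441375732422), 74.71473693847656) [ 0.50683014 -0.08021468  0.08874069  1.        ] [0.26145578 0.00213057 1.4657917 ]
```

View pics/crop.png

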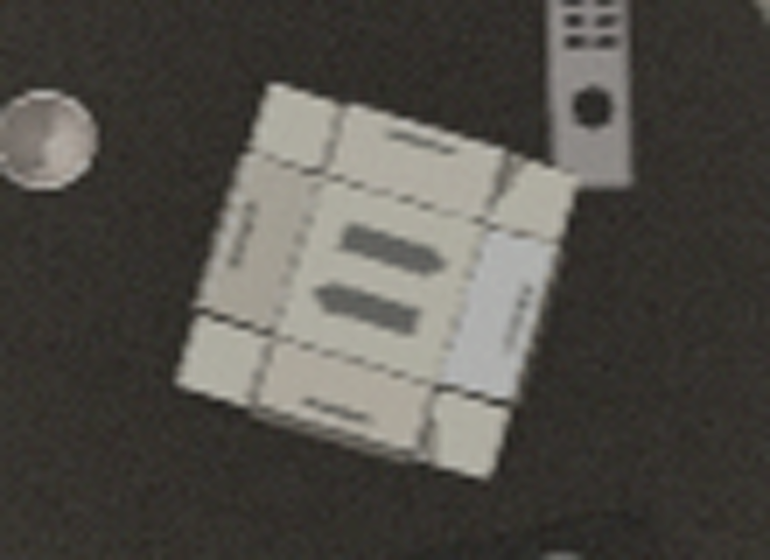

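The crop confirms the box: white lid, four clips standing up and two arrow slots. In the crop its corners lie at about (270,85), (578,180), (490,478) and (180,385). Next I'll work out the pads from these corners.

```bash
cat > pads.py <<'E'
from h import *
z=load("top0.npz"); C=np.array([[270,85],[578,180],[490,478],[180,385]])/7-.43+[300,144]
cam=z["T"][:3,3]
W=[]
for u,v in C:
    r=pt(z,u,v,1.)-cam; W.append((cam+r*(.086-cam[2])/r[2])[:2])
W=np.array(W); ctr=W.mean(0); ax=(W[0]+W[1]-W[2]-W[3])
yaw=np.arctan2(ax[1],ax[0])
pads=[ctr+.057*np.array([np.cos(yaw+k*np.pi/2),np.sin(yaw+k*np.pi/2)]) for k in range(4)]
if __name__=="__main__":
    print(W,ctr,np.degrees(yaw),[np.linalg.norm(W[i]-W[i-1]) for i in range(4)]); print(np.array(pads))
    print("dish",pt(z,306,164),"slim",pt(z,383,160),"carafe",pt(z,183,166))
    t=np.array([.1975,.6188]);y=np.radians(162.3)
    for p in [ctr]+pads:
        d=p-t; print(1000*np.array([np.cos(y)*d[0]+np.sin(y)*d[1],np.sin(y)*d[0]-np.cos(y)*d[1]]))
E
python3 pads.py
```

```text
[[ 0.58911393 -0.0325693 ]
 [ 0.55245811 -0.16110026]
 [ 0.42720305 -0.12628949]
 [ 0.46206017  0.00140306]] [ 0.50770882 -0.079639  ] -15.249123491094311 [np.float64(0.13151721569385466), np.float64(0.1336557362520106), np.float64(0.13000238734168515), np.float64(0.1323646708442334)]
[[ 0.56270192 -0.09463093]
 [ 0.52270075 -0.02464589]
 [ 0.45271571 -0.06464706]
 [ 0.49271688 -0.1346321 ]]
dish [0.5733447  0.06232503 0.03304731] slim [ 0.59136527 -0.16919984  0.03712768] carafe [0.53697177 0.40276611 0.12870096]
[-507.87253695 -571.06219309]
[-564.82039632 -568.62471231]
[-505.43505616 -514.11433372]
[-450.92467757 -573.49967388]
[-510.31001773 -628.01005247]
```

>>> drive_tool:
  moves:
    - [[-25,-25,0],[0,0,0],1]
    - [[-25,-25,0],[0,0,0],1]
    - [[-25,-25,0],[0,0,0],1]
    - [[-25,-25,0],[0,0,0],1]
    - [[-25,-25,0],[0,0,0],1]
    - [[-25,-25,0],[0,0,0],1]
    - [[-25,-25,0],[0,0,0],1]
    - [[-25,-25,0],[0,0,0],1]
    - [[-25,-25,0],[0,0,0],1]
    - [[-25,-25,0],[0,0,0],1]
    - [[-25,-25,0],[0,0,0],1]
    - [[-25,-25,0],[0,0,0],1]
  newtons: 20

```text
time_s: 1.1
tool_pos: [0.3925, 0.2405, 0.2443]
tool_rot: [-180.0, -0.0, 162.3]
force: [-0.3, -0.0, -0.3]
grip_width: 0.015
grasp_force: 0.0
```

>>> drive_tool:
  moves:
    - [[-25,-25,0],[0,0,0],1]
    - [[-25,-25,0],[0,0,0],1]
    - [[-25,-25,0],[0,0,0],1]
    - [[-25,-25,0],[0,0,0],1]
    - [[-25,-25,0],[0,0,0],1]
    - [[-25,-25,0],[0,0,0],1]
    - [[-25,-25,0],[0,0,0],1]
    - [[-25,-25,0],[0,0,0],1]
    - [[0,0,0],[0,0,0],1]
    - [[0,0,0],[0,0,0],1]

```text
time_s: 1.93
tool_pos: [0.5221, -0.0114, 0.2442]
tool_rot: [-179.9, -0.0, 162.0]
force: [0.7, 1.7, -1.0]
grip_width: 0.0008
grasp_force: 0.0
```

```bash
python3 - <<'E'
from cell import env
from pads import *; import cv2
k=env.get_calibration("wrist"); p,d=env.read_camera("wrist")
np.savez("wrist1.npz",p=p,d=d,**k); R=np.linalg.inv(k["T"])
p=cv2.convertScaleAbs(p,alpha=1.5)
def pr(X):
    c=(R@np.append(X,1))[:3]; th=np.arctan2(np.hypot(*c[:2]),c[2]); f=th*k["fx"]/np.hypot(*c[:2]); return int(k["cx"]+c[0]*f),int(k["cy"]+c[1]*f)
for i,q in enumerate(pads+[ctr]+list(W)):
    cv2.circle(p,pr(np.append(q,.091 if i<4 else .086)),2,(0,0,255),1); print(i,pr(np.append(q,.086)))
cv2.imwrite("pics/w1.png",p); print(env.get_obs()["tool_pos"],k["fx"])
E
```

```text
0 (262, 249)
1 (311, 196)
2 (250, 143)
3 (204, 201)
4 (255, 199)
5 (324, 255)
6 (206, 256)
7 (188, 140)
8 (317, 130)
[ 0.52165299 -0.0092818   0.24405302] 309.70691628693146
```

View pics/w1.png

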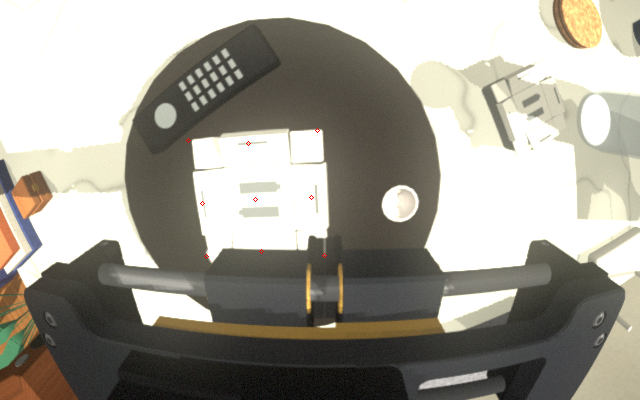

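The wrist view agrees with the top view. The projected pads land within about 5 px (5 mm) of the clips: lid centre at (260,200), clip 1 at (312,197), and the dish (400,203) is clear. I'll go over clip 1 and press it.

>>> drive_tool:
  moves:
    - [[-3,-6,25],[0,0,0],1]
    - [[-3,-5,25],[0,0,0],1]
    - [[0,0,25],[0,0,0],1]
    - [[0,0,25],[0,0,0],1]
    - [[0,0,10],[0,0,0],1]
    - [[0,0,10],[0,0,0],1]
    - [[0,0,3],[0,0,0],1]
    - [[0,0,3],[0,0,0],1]
    - [[0,0,3],[0,0,0],1]
    - [[0,0,3],[0,0,0],1]

```text
time_s: 2.82
tool_pos: [0.5255, -0.0205, 0.114]
tool_rot: [179.9, 0.1, 162.3]
force: [-1.1, 2.8, 6.8]
grip_width: 0.0001
grasp_force: 3.1
```

Contact: commanded height is 112 mm, measured 114. I'll continue in small steps.

>>> drive_tool:
  moves:
    - [[0,0,2],[0,0,0],1]
    - [[0,0,2],[0,0,0],1]
    - [[0,0,2],[0,0,0],1]
    - [[0,0,0],[0,0,0],1]

```text
time_s: 3.15
tool_pos: [0.5258, -0.0195, 0.1083]
tool_rot: [179.8, 0.1, 162.4]
force: [-0.5, 2.9, 4.4]
grip_width: 0.0007
grasp_force: 2.3
```

>>> drive_tool:
  moves:
    - [[0,0,2],[0,0,0],1]
    - [[0,0,2],[0,0,0],1]
    - [[0,0,2],[0,0,0],1]
    - [[0,0,0],[0,0,0],1]

```text
time_s: 3.48
tool_pos: [0.5308, -0.0205, 0.1078]
tool_rot: [179.6, 0.7, 162.3]
force: [-1.3, 0.7, 27.5]
grip_width: 0.0006
grasp_force: 14.0
```

Clip 1 is at its stop: the tip is at about 86 mm with 27 N. On to clip 3.

>>> drive_tool:
  moves:
    - [[0,0,-18],[0,0,0],1]
    - [[0,0,-18],[0,0,0],1]
    - [[0,-38,0],[0,0,0],1]
    - [[0,-38,0],[0,0,0],1]
    - [[0,-38,0],[0,0,0],1]
    - [[0,0,0],[0,0,0],1]
    - [[0,0,10],[0,0,0],1]
    - [[0,0,8],[0,0,0],1]
    - [[0,0,3],[0,0,0],1]
    - [[0,0,3],[0,0,0],1]
    - [[0,0,3],[0,0,0],1]
    - [[0,0,3],[0,0,0],1]

```text
time_s: 4.48
tool_pos: [0.4899, -0.1304, 0.1078]
tool_rot: [-179.9, -0.0, 162.4]
force: [-10.9, -2.7, 37.3]
grip_width: 0.0004
grasp_force: 19.3
```

>>> drive_tool:
  moves:
    - [[0,0,2],[0,0,0],1]
    - [[0,0,2],[0,0,0],1]
    - [[0,0,1],[0,0,0],1]
    - [[0,0,0],[0,0,0],1]

```text
time_s: 4.82
tool_pos: [0.4952, -0.1322, 0.1077]
tool_rot: [-180.0, 0.6, 162.4]
force: [-5.5, -4.4, 36.4]
grip_width: 0.0004
grasp_force: 18.2
```

Clip 3 is at its stop too. Next is clip 2, on the tool +x side.

>>> drive_tool:
  moves:
    - [[0,0,-18],[0,0,0],1]
    - [[0,0,-18],[0,0,0],1]
    - [[28,28,0],[0,0,0],1]
    - [[29,27,0],[0,0,0],1]
    - [[0,0,0],[0,0,0],1]
    - [[0,0,10],[0,0,0],1]
    - [[0,0,10],[0,0,0],1]
    - [[0,0,4],[0,0,0],1]
    - [[0,0,3],[0,0,0],1]
    - [[0,0,3],[0,0,0],1]
    - [[0,0,3],[0,0,0],1]

```text
time_s: 5.73
tool_pos: [0.4512, -0.06, 0.1072]
tool_rot: [180.0, -0.4, 162.2]
force: [-23.5, 5.0, 61.4]
grip_width: 0.0004
grasp_force: 30.6
```

>>> drive_tool:
  moves:
    - [[0,0,1],[0,0,0],1]
    - [[0,0,1],[0,0,0],1]
    - [[0,0,1],[0,0,0],1]
    - [[0,0,0],[0,0,0],1]

```text
time_s: 6.07
tool_pos: [0.4513, -0.0598, 0.1071]
tool_rot: [179.8, -0.5, 162.2]
force: [-26.5, 5.4, 63.4]
grip_width: 0.0007
grasp_force: 31.6
```

Clip 2 is at its stop, though 63 N is more than needed. I'll press clip 0 more gently.

>>> drive_tool:
  moves:
    - [[0,0,-18],[0,0,0],1]
    - [[0,0,-18],[0,0,0],1]
    - [[-38,0,0],[0,0,0],1]
    - [[-38,0,0],[0,0,0],1]
    - [[-38,0,0],[0,0,0],1]
    - [[0,0,0],[0,0,0],1]
    - [[0,0,10],[0,0,0],1]
    - [[0,0,10],[0,0,0],1]
    - [[0,0,3],[0,0,0],1]
    - [[0,0,3],[0,0,0],1]
    - [[0,0,0],[0,0,0],1]

```text
time_s: 6.98
tool_pos: [0.5601, -0.0956, 0.1115]
tool_rot: [180.0, 0.0, 162.3]
force: [-0.6, -0.6, 0.9]
grip_width: 0.0006
grasp_force: 0.2
```

>>> drive_tool:
  moves:
    - [[0,0,2],[0,0,0],1]
    - [[0,0,2],[0,0,0],1]
    - [[0,0,2],[0,0,0],1]
    - [[0,0,1],[0,0,0],1]
    - [[0,0,0],[0,0,0],1]

```text
time_s: 7.4
tool_pos: [0.5607, -0.0956, 0.1081]
tool_rot: [179.9, 0.1, 162.3]
force: [-7.7, -0.9, 23.5]
grip_width: 0.0002
grasp_force: 11.5
```

>>> drive_tool:
  moves:
    - [[0,0,1],[0,0,0],1]
    - [[0,0,0],[0,0,0],1]
    - [[0,0,-20],[0,0,0],1]
    - [[0,0,-30],[0,0,0],1]
    - [[0,0,-30],[0,0,0],1]
    - [[0,0,-30],[0,0,0],1]
    - [[-25,30,-10],[0,0,0],1]
    - [[-25,30,0],[0,0,0],1]
    - [[-20,30,0],[0,0,0],1]
    - [[0,30,0],[0,0,0],1]
    - [[0,0,0],[0,0,0],1]
    - [[0,0,0],[0,0,0],1]

```text
time_s: 8.4
tool_pos: [0.6632, 0.0018, 0.2221]
tool_rot: [180.0, -0.2, 162.6]
force: [-0.4, -0.6, 0.7]
grip_width: 0.0003
grasp_force: 0.0
```

```bash
python3 - <<'E'
from cell import env
from h import *; import cv2
k=env.get_calibration("wrist"); p,d=env.read_camera("wrist")
a=cv2.convertScaleAbs(p,alpha=.9)[60:300,80:480]
s,ds=env.read_camera("scene"); kk=env.get_calibration("scene"); np.savez("scene1.npz",p=s,d=ds,**kk)
b=cv2.resize(s[170:270,230:400],None,fx=4,fy=4,interpolation=cv2.INTER_CUBIC)
cv2.imwrite("pics/w2.png",cv2.resize(a,None,fx=2,fy=2)); cv2.imwrite("pics/s2.png",b)
E
```

```text
(no output)
```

View pics/w2.png

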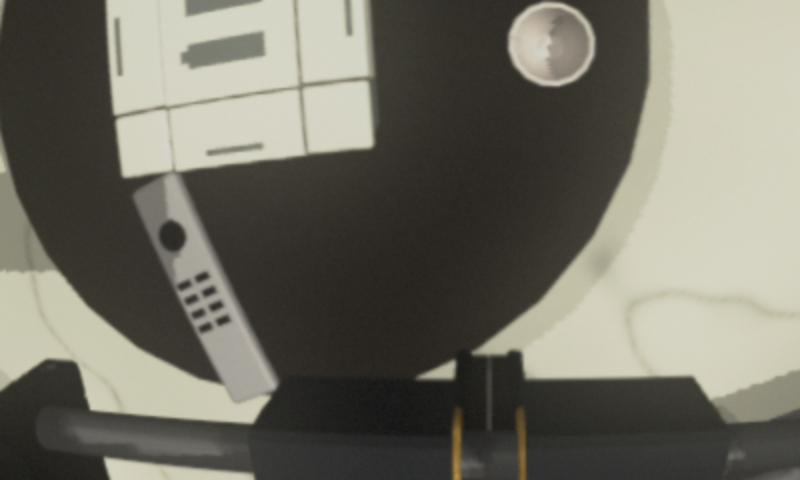

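View pics/s2.png

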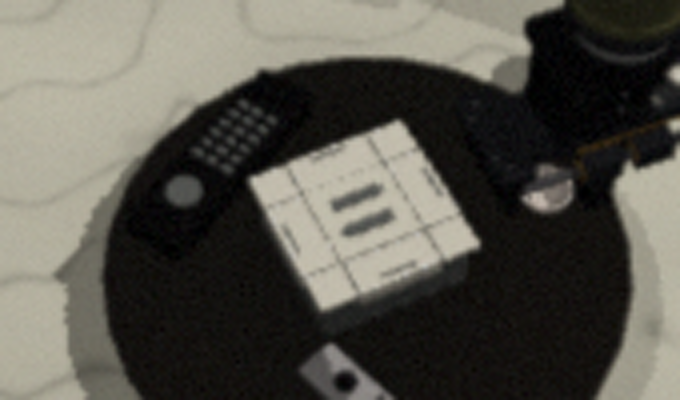

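All four clips look flat and evenly shaded. The box seems slightly turned, so I'll measure how far the box and platter have shifted.

```bash
python3 - <<'E'
from h import *; import cv2
for n in("scene0","scene1"):
    z=load(n+".npz"); v,u=np.mgrid[170:300,240:400]; d=z["d"][170:300,240:400]
    P=(np.stack([(u-z["cx"])/z["fx"]*d,(v-z["cy"])/z["fy"]*d,d,np.ones_like(d)],-1)@z["T"].T)[...,:3]
    br=z["p"][170:300,240:400].min(-1)
    def blob(m):
        k,l,s,_=cv2.connectedComponentsWithStats(m.astype(np.uint8)); q=P[l==1+s[1:,4].argmax()]
        r=cv2.minAreaRect((q[:,:2]*1000).astype(np.float32)); return len(q),np.round(r[0],1),np.round(r[1],1),round(r[2],1),np.percentile(q[:,2],[5,50,95]).round(4),q.mean(0).round(4)
    print(n,"lid",blob((P[...,2]>.076)&(P[...,2]<.11)&(br>90)))
    m=(br>60)&(P[...,2]<.06)&(P[...,2]>.02)&(np.hypot(P[...,0]-.60,P[...,1]+.17)<.12)
    print("slim",blob(m))
E
```

```text
scene0 lid (1513, array([509.6, -79.3]), array([133.5, 138.9]), 74.6, array([0.0833, 0.0885, 0.0956]), array([ 0.5119, -0.0799,  0.0889]))
slim (455, array([ 632.5, -169.6]), array([144.1,  34.7]), 2.7, array([0.0376, 0.0424, 0.0466]), array([ 0.6363, -0.1706,  0.0423]))
scene1 lid (1565, array([509.1, -79.6]), array([135.9, 137.2]), 76.5, array([0.0826, 0.0864, 0.0903]), array([ 0.5118, -0.0815,  0.0864]))
slim (468, array([ 634.9, -165.2]), array([144.7,  37.9]), 4.9, array([0.0376, 0.0422, 0.0463]), array([ 0.6398, -0.1668,  0.0422]))
```

The box has shifted less than 1 mm, the platter has turned about 2°, the lid is flat at 86 mm, and the arm is clear. I'll hand it in.

```bash
python3 -c "
from cell import env
print(env.sign_off())"
```

```text
the job is handed in; nothing more can be done
None
```

All four clips were pressed to their stops and look flat, the box moved less than 1 mm, the platter turned about 2°, and the job is handed in at about 8.5 s; sign-off returned no verdict.

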